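# Close the vacuum valve and press a bracket into the fence corner

### The arm

A 6-joint arm with a two-finger parallel gripper is mounted at the origin on a cart in front of the work surface, level with it; the furniture and walls round the work are solid. World frame = base frame: x ahead of the robot, y to its left, z up, the work surface at z = 0. Lengths are in m, angles in rad, forces in N, time in s.
With the tool pointing down it reaches from about 0.275 to 0.75 m from the base axis. Payload 10.2 kg.
Tool frame: the origin (TCP) lies at the very end of the fingers, on their centre line; the grasp point (between the pads) lies behind it (bot.grip_point_offset is the z of the grasp point in the tool frame, in m); z points along the fingers, y is the direction in which the jaws open and shut (so a half turn about z gives the same grasp; the last joint's range is limited). The gripper opens to 85 mm and grips with 20 to 120 N. Pads are 22 mm wide; open, the fingers measure 114 mm over their backs; the gripper's body (76 mm by 85 mm) begins 54 mm behind the grasp point. The pads swing forward as they close: fully open they stand 13 mm farther back than shut.
Start: joints at [1.102, 0.313, 1.498, -0, 1.331, -0.223], TCP at [0.128, 0.509, 0.231] pointing down, gripper open.
Joint ranges: [-2.94, 2.94], [-0.97, 2.17], [0.19, 2.56], [-1.23, 4.37], [0.02, 3.11], [-2.88, 2.88]. Speed limits (rad/s): [2.39, 2.39, 3.01, 3.14, 3.14, 3.14].

### API

Orientations are given as a rotation vector (axis times angle).
In Python, from station import bot gives the robot as it stands.
- The arm moves only by the shell command python3 -m crank 'ROWS' [FORCE]. ROWS is a JSON object of lists of equal length, an entry for each row: "fingers": the finger opening in mm, from 0 to 85.4; "travel": the shift along the tool's x, y, z in mm, a list of three; "roll": the turn about the tool's z in degrees. In form: {"fingers": [fingers, ...], "travel": [[x, y, z], ...], "roll": [roll, ...]}. A call has exactly 8 rows; each row shifts and turns the commanded pose from where the row before left it, along the tool's axes as they then stand; what a row does not reach is not made up. A row lasts 1/10 s, in which the tool goes at most 50 mm and 8.59 degrees, less where a joint would pass 70% of its speed; a pose out of reach is approached as far as the arm can. A call with a gripper value outside its range is refused whole. The fingers move at their own pace and stop on an object; FORCE is the grip in N (left out, the last holds). Time passes only in rows, so rows that do not move let the fingers close, or fill a call up. It gives the time, the measured TCP pose, the force and the opening at its end, in the units of the state.
- bot.get_state(): the state, without advancing time (a new reading comes with each control period).
- bot.camera(name): name is "scene" or "top"; returns a dict with "img" (420x560x3 uint8, red, green, blue), "vfov" (degrees; the focal length in pixels is half the picture's height over the tangent of half this angle, whatever the lens; pixels are square), "cx", "cy" (the principal point, pixels), "dist" ([k1, k2, p1, p2, k3] as OpenCV has them; the pictures are not rectified), "eye" and "rotation" of the camera in the world. Camera axes: x right, y up, looking along -z (the intrinsics and any distortion apply to the point x, -y, -z); pixel columns grow to the right and rows downward; lengths in m; the calibration is good to about 2 mm. A picture is of the moment at which its call begins. There is no depth.
- bot.hand_in(): hands the job in, once; it reports no verdict.
The state is a dict: "time": time; "qpos": joint angles; "joint_velocities": joint speeds; "effort": joint torques, N m; "tcp_pos": TCP position; "eef_rot": TCP orientation; "ft_force": force on the tool from outside, world axes, zero at the start; "torque": the same for the moment, N m; "width": finger opening in m.
Only numpy, scipy, OpenCV 4.12 (cv2) and the standard library are available. Lean on these libraries where they do the work, as an engineer would, in place of code of your own. Each camera call takes 0.05 s, during which the arm holds its last target.

### The job

Turn the valve handle of the vacuum plate clockwise to its OFF stop first, so that the plate does not grab the bracket. Then set the aluminium bracket upright and flat on the plate, press it into the corner so that its foot bears flush against both fences at once, and keep pressing: the program finishes while the robot still holds the bracket against both fences. Leave the two loose stones and the caliper alone.

Things in the scene. Friction and masses are not known exactly. Their poses are not given: they have to be found in the camera images.
- corner (a point): inner corner of the plate's two fences: where their inner faces meet on the plate's top, 16 mm above the bench. Axes: x square to and toward the far fence, y along the far fence, away from the side fence, z up. Plate top spans -146 to +14 mm in x, -14 to +176 mm in y here. A part in the corner lies at negative x and positive y.
- vacuum_plate: black plate 160 x 190 x 16 mm with a grey valve block (66 x 60 x 44 mm) beside it, all fixed to the bench; a part pressed down on it drags, friction 0.5 to 0.7 of the down force, so press firmly sideways (10 to 20 N) and lightly down; origin at the centre of the plate's underside, axes as of point corner
- fence_far: far fence: bright metal bar 14 x 190 x 20 mm on the plate's far edge, rises 20 mm above the plate; origin at the centre of its underside, axes as of point corner; inner face 7 mm to -x of it
- fence_side: side fence: bright metal bar 144 x 14 x 20 mm on the plate's edge beside the valve, rises 20 mm above the plate; origin at the centre of its underside, axes as of point corner; inner face 7 mm to +y of it
- valve_handle (a joint): vacuum valve: 0 = ON stop, 1.047 = OFF stop (60 degrees clockwise seen from above). It turns with a friction of 0.06 N m, has no spring, stays where it is left, and starts 0 to 0.2 from ON.
- valve_grip (a point): middle of the black bar handle on the valve block, on its vertical turning axis, half-way up the bar, 67.5 mm above the bench. x along the bar to its white-lined pointer end, z up. Bar 62 mm long (34 mm to the pointer end), 12 thick, 26 high, on a 42 mm disc whose top is 54.5 mm above the bench. In ON the pointer looks along the corner's +y, toward the plate.
- bracket_mid (a point): centre of the loose aluminium bracket (0.15 to 0.27 kg), 30 mm above what it stands on; it starts upright on the bench left of the plate. Foot 80 (x) x 60 (y) x 10 mm; on its middle line an upright web 56 (x) x 10 (y) mm rises to 60 mm height: grasp the web across y. Same after a half turn; any flush way round will do.
- bracket: the same bracket; origin at the centre of its underside, axes as of point bracket_mid
- stone_cream_mid (a point): bystander: loose cream stone 46 x 62 x 34 mm behind the bracket, its centre; do not move
- stone_white_mid (a point): bystander: loose whitish stone 54 x 55 x 35 mm at the bench's right front, its centre; do not move
- caliper_mid (a point): bystander: loose steel caliper 52 x 164 x 11 mm lying at the bench's right end, its centre; do not move
Not all that is in view belongs to the job. Leave any purple look-alike of the bracket alone.

How it is judged:
On the way, in this order (a step that is already met when the one before it is completed fails the run):
1. the valve handle is at its OFF stop (value of joint valve_handle above 0.95 rad), for 0.2 s.
2. the bracket stands on the plate and is pressed against both fences (contact force between bracket and fence_far above 2 N and contact force between bracket and fence_side above 2 N and contact force between the fingers and bracket above 1 N and x of bracket_mid in the frame of corner below 0 m and y of bracket_mid in the frame of corner above 0 m and z of bracket_mid in the frame of corner between 0.026 and 0.034 m and angle between bracket_mid's own z axis and vertical below 0.06 rad and (angle between the x axis of bracket_mid and the x axis of corner, either way round below 0.05 rad or angle between the x axis of bracket_mid and the y axis of corner, either way round below 0.05 rad)), for 0.2 s.
At the end, for the whole second after the job is handed in: Through the last second: handle at OFF (over 0.95 rad); bracket still, upright (0.06 rad), flat on the plate (4 mm), inside the corner, square to the fences any way round (0.05 rad), pressing each fence with over 2 N, the fingers on it with over 1 N (all of step 2 and value of joint valve_handle above 0.95 rad and linear speed of bracket below 0.01 m/s); the arm keeps its last pose, push and grip.
It fails at once if the bracket is on the plate while the valve is not off (contact force between bracket and vacuum_plate above 0.3 N and value of joint valve_handle below 0.9 rad).
It fails at once if the cream stone is moved (distance of stone_cream_mid from where it was at the start of the episode above 0.02 m).
It fails at once if the white stone is moved (distance of stone_white_mid from where it was at the start of the episode above 0.02 m).
It fails at once if the caliper is moved (distance of caliper_mid from where it was at the start of the episode above 0.02 m).
It also fails if it takes over 69 s, if anything falls off the work surface, if the arm or the gripper's body presses on something with over 40 N, if the wrist force passes 120 N, or if a joint passes its speed limit or range.

## Working session

There is one attempt and no reset: what is moved stays moved. The work goes in short steps, Python scripts to look and compute and a shell command to move; the robot and the scene stay as the last step left them, time stands still between calls to the robot, and variables do not carry over. Pictures are saved under pics/ and viewed, and the job is handed in when it is done.

```bash
ls; mkdir -p pics
python3 - <<'E'
from station import bot
import cv2
s=bot.get_state();print(s); print(bot.grip_point_offset)
for n in("scene","top"):
    c=bot.camera(n);cv2.imwrite(f"pics/{n}0.png",c["img"][:,:,::-1]);print({k:v for k,v in c.items() if k!="img"})
E
```

```text
pics
{'time': 0.0, 'qpos': array([ 1.10159576e+00,  3.13423824e-01,  1.49842315e+00,  1.76647679e-05,
        1.33100975e+00, -2.23396520e-01]), 'joint_velocities': array([ 6.62233463e-04, -4.18237050e-04,  7.16131861e-04,  7.54244127e-05,
       -1.48365092e-03,  8.71884448e-04]), 'effort': array([ 6.80563498e-04, -4.12271547e+01, -2.59744996e+01, -1.47225755e-04,
        4.14958471e-03, -1.94673657e-05]), 'tcp_pos': array([0.12763948, 0.50898588, 0.23075372]), 'eef_rot': array([-3.85088724e-01, -3.11745259e+00,  1.85830869e-03]), 'ft_force': array([-0.13926156,  0.3225063 ,  0.50194147]), 'torque': array([0.02048104, 0.00294302, 0.05112253]), 'width': 0.08511106654663154}
-0.0187
{'vfov': 57.81516887890732, 'cx': 283.63254492505394, 'cy': 210.96618858509441, 'dist': array([-0.03988877,  0.        ,  0.        ,  0.        ,  0.        ]), 'eye': array([ 0.14365814, -0.45097271,  0.67273745]), 'rotation': array([ 0.74381053, -0.26041161, -0.58426249])}
{'vfov': 55.02293380024803, 'cx': 283.927398800037, 'cy': 209.6090221861847, 'dist': array([-0.09385306,  0.        ,  0.        ,  0.        ,  0.        ]), 'eye': array([0.35889884, 0.0681141 , 1.14970276]), 'rotation': array([ 0.08579214, -0.11576921, -1.5739159 ])}
```

View pics/scene0.png

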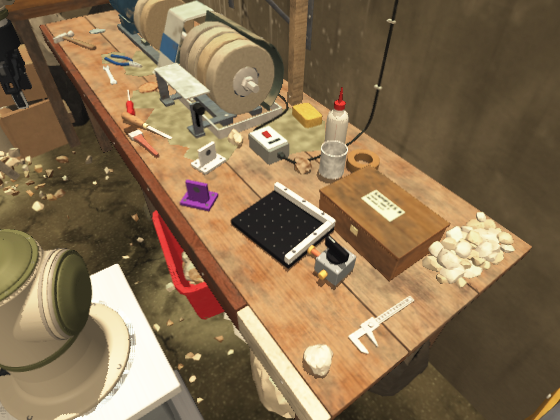

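View pics/top0.png

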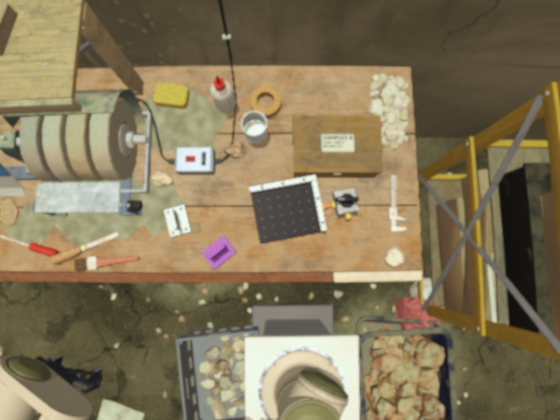

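```bash
cat > h.py <<'E'
import numpy as np,cv2
from station import bot
def K(c):
    f=c["img"].shape[0]/2/np.tan(np.radians(c["vfov"])/2)
    return np.array([[f,0,c["cx"]],[0,f,c["cy"]],[0,0,1.]])
def R(c): return cv2.Rodrigues(np.array(c["rotation"]))[0]
def plane(c,px,z):
    px=np.array(px,float).reshape(-1,1,2)
    u=cv2.undistortPoints(px,K(c),c["dist"]).reshape(-1,2)
    d=np.c_[u[:,0],-u[:,1],-np.ones(len(u))]@R(c).T
    e=np.array(c["eye"]); return e+d*((z-e[2])/d[:,2])[:,None]
def proj(c,P):
    P=np.array(P,float).reshape(-1,3); q=(P-c["eye"])@R(c)
    q=q*[1,-1,-1]
    return cv2.projectPoints(q,np.zeros(3),np.zeros(3),K(c),c["dist"])[0].reshape(-1,2)
def crop(c,x0,y0,w,h,s,fn):
    im=c["img"][y0:y0+h,x0:x0+w,::-1]
    cv2.imwrite(fn,cv2.resize(im,None,fx=s,fy=s,interpolation=cv2.INTER_CUBIC))
E
python3 - <<'E'
from h import *
t=bot.camera("top");s=bot.camera("scene")
crop(t,240,165,130,90,6,"pics/t_plate.png")
crop(t,145,165,100,75,8,"pics/t_br.png")
crop(s,225,175,140,115,5,"pics/s_plate.png")
crop(s,180,130,70,60,8,"pics/s_br.png")
E
```

```text
(no output)
```

View pics/t_plate.png

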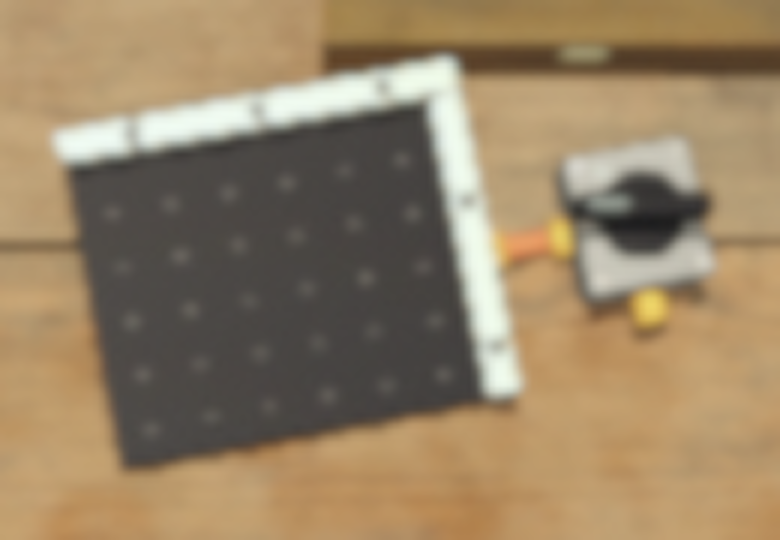

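View pics/t_br.png

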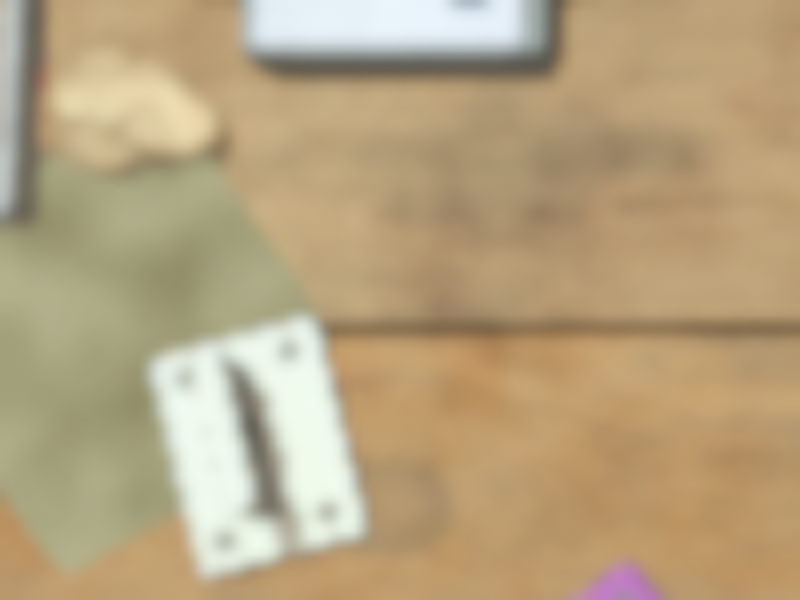

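View pics/s_plate.png

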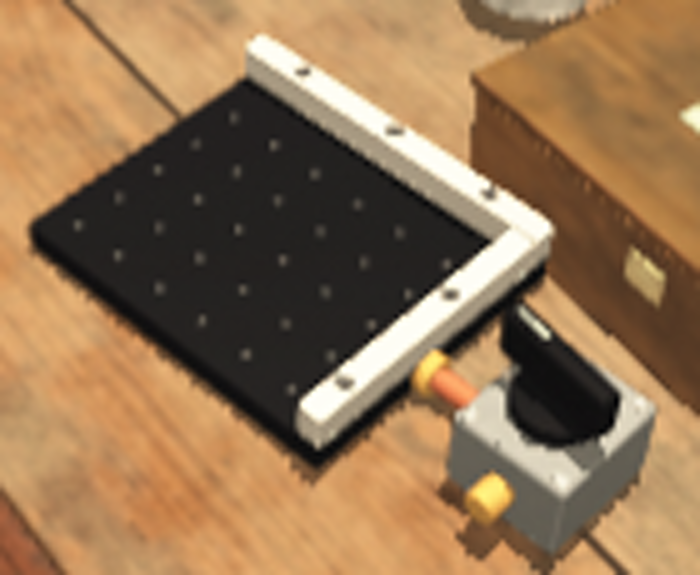

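View pics/s_br.png

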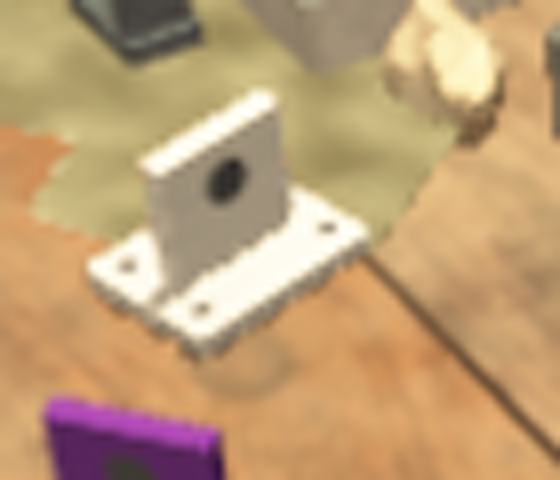

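Run:
```python
from h import *
for n,(x0,y0,w,h) in {"top":(240,165,90,90),"scene":(225,175,115,95)}.items():
    c=bot.camera(n); im=cv2.resize(c["img"][y0:y0+h,x0:x0+w],None,fx=4,fy=4,interpolation=cv2.INTER_CUBIC)
    g=im.min(2); m=(g>170).astype(np.uint8) 
    if n=="scene": m=(g>150).astype(np.uint8)
    k=cv2.findContours(m,cv2.RETR_EXTERNAL,cv2.CHAIN_APPROX_NONE)[0]; k=max(k,key=cv2.contourArea)
    p=cv2.approxPolyDP(k,8,True).reshape(-1,2)
    px=(p+.5)/4-.5+[x0,y0]
    print(n)
    for a,q,r in zip(px,plane(c,px,.036),plane(c,px,.016)): print(a.round(1),q.round(4)[:2],r.round(4)[:2])
    vis=im[:,:,::-1].copy(); cv2.drawContours(vis,[p.reshape(-1,1,2)],-1,(0,0,255),1); cv2.imwrite(f"pics/f_{n}.png",vis)
# bracket
for n,(x0,y0,w,h) in {"top":(155,195,45,50),"scene":(180,130,60,50)}.items():
    c=bot.camera(n); im=cv2.resize(c["img"][y0:y0+h,x0:x0+w],None,fx=8,fy=8,interpolation=cv2.INTER_CUBIC)
    g=im.min(2); m=(g>(175 if n=="top" else 140)).astype(np.uint8)
    k=cv2.findContours(m,cv2.RETR_EXTERNAL,cv2.CHAIN_APPROX_NONE)[0]; k=max(k,key=cv2.contourArea)
    p=cv2.approxPolyDP(k,9,True).reshape(-1,2)
    px=(p+.5)/8-.5+[x0,y0]
    print("br",n)
    for a,q,r in zip(px,plane(c,px,.01),plane(c,px,.06)): print(a.round(1),q.round(4)[:2],r.round(4)[:2])
    vis=im[:,:,::-1].copy(); cv2.drawContours(vis,[p.reshape(-1,1,2)],-1,(0,0,255),1); cv2.imwrite(f"pics/b_{n}.png",vis)
```

```text
top
[326.1 229.1] [ 0.4473 -0.0705] [ 0.4489 -0.073 ]
[314.6 174.6] [ 0.6017 -0.041 ] [ 0.6061 -0.043 ]
[248.6 186.6] [0.5679 0.1449] [0.5716 0.1463]
[249.6 190.9] [0.5558 0.1421] [0.5593 0.1434]
[310.6 180.6] [ 0.5845 -0.0294] [ 0.5885 -0.0312]
[320.4 228.6] [ 0.4488 -0.0545] [ 0.4504 -0.0567]
scene
[276.1 181.4] [0.5652 0.1449] [0.5784 0.1637]
[273.6 183.4] [0.5556 0.1422] [0.5685 0.1609]
[326.4 219.6] [ 0.5841 -0.03  ] [ 0.5979 -0.0167]
[284.9 254.6] [ 0.4461 -0.0576] [ 0.4556 -0.0452]
[288.4 259.4] [ 0.4447 -0.0719] [ 0.4542 -0.0599]
[334.9 220.1] [ 0.5992 -0.0424] [ 0.6135 -0.0295]
[325.6 212.9] [ 0.5967 -0.0123] [0.6109 0.0014]
[322.1 214.6] [ 0.5862 -0.0121] [0.6001 0.0017]
[322.4 210.9] [ 0.5946 -0.0029] [0.6088 0.0111]
[306.1 199.9] [0.5861 0.0482] [0.6    0.0639]
[302.4 201.6] [0.5749 0.0486] [0.5885 0.0643]
[302.9 197.6] [0.5845 0.059 ] [0.5983 0.075 ]
br top
[182.8 204.1] [0.5231 0.3349] [0.5159 0.3232]
[163.4 210.3] [0.5053 0.3903] [0.4989 0.3762]
[170.2 236.3] [0.4309 0.3687] [0.4277 0.3556]
[180.1 232.8] [0.4408 0.3407] [0.4372 0.3288]
[175.7 228.4] [0.4532 0.3536] [0.4491 0.341 ]
[173.1 209.9] [0.5062 0.3625] [0.4998 0.3496]
[177.7 214.3] [0.4936 0.3489] [0.4877 0.3366]
[181.9 232.4] [0.4418 0.3354] [0.4382 0.3237]
[189.9 230.7] [0.4467 0.3127] [0.4429 0.302 ]
[184.8 207.1] [0.5144 0.3289] [0.5075 0.3175]
br scene
[225.8 158.2] [0.5223 0.3309] [0.4938 0.2719]
[216.1 152.7] [0.512  0.3689] [0.4842 0.3071]
[214.7 157.7] [0.4976 0.3506] [0.4709 0.2901]
[199.6 167.3] [0.443  0.3361] [0.4204 0.2767]
[200.9 163.1] [0.4546 0.3507] [0.4311 0.2902]
[198.6 158.1] [0.4594 0.3747] [0.4356 0.3124]
[190.3 163.1] [0.4304 0.3673] [0.4087 0.3056]
[204.7 172.2] [0.4449 0.3095] [0.4221 0.2521]
```

Run:
```python
from h import *
for n,(x0,y0,w,h),zs in [("top",(325,180,45,45),(.0545,.0805)),("scene",(310,230,50,45),(.0545,.0805))]:
    c=bot.camera(n); im=cv2.resize(c["img"][y0:y0+h,x0:x0+w],None,fx=8,fy=8,interpolation=cv2.INTER_CUBIC)
    g=im.max(2); m=(g<75).astype(np.uint8)
    k=cv2.findContours(m,cv2.RETR_EXTERNAL,cv2.CHAIN_APPROX_NONE)[0]; k=max(k,key=cv2.contourArea)
    p=cv2.approxPolyDP(k,5,True).reshape(-1,2)
    px=(p+.5)/8-.5+[x0,y0]
    print(n)
    for a,b,q,r in zip(p,px,plane(c,px,zs[0]),plane(c,px,zs[1])): print(a,b.round(1),q.round(4)[:2],r.round(4)[:2])
    vis=im[:,:,::-1].copy(); cv2.drawContours(vis,[p.reshape(-1,1,2)],-1,(0,0,255),1)
    for q in p: cv2.circle(vis,tuple(map(int,q)),3,(0,255,0),-1)
    cv2.imwrite(f"pics/v_{n}.png",vis)
t=bot.camera("top")
print("box front edge top, z=.09 guesses",plane(t,[[294,171],[380,176]],.09), plane(t,[[294,176],[380,178]],.0))
```

```text
top
[258 150] [356.8 198.3] [ 0.5307 -0.1552] [ 0.5266 -0.1499]
[228 145] [353.1 197.7] [ 0.5325 -0.1448] [ 0.5284 -0.1398]
[200 124] [349.6 195.1] [ 0.5399 -0.1353] [ 0.5356 -0.1304]
[172 119] [346.1 194.4] [ 0.5417 -0.1255] [ 0.5373 -0.1209]
[149 129] [343.2 195.7] [ 0.5382 -0.1174] [ 0.5339 -0.113 ]
[167 146] [345.4 197.8] [ 0.5322 -0.1235] [ 0.5281 -0.119 ]
[156 164] [344.1 200.1] [ 0.5259 -0.1195] [ 0.522  -0.1151]
[109 167] [338.2 200.4] [ 0.5249 -0.1032] [ 0.521  -0.0991]
[ 92 153] [336.1 198.7] [ 0.5299 -0.0974] [ 0.5258 -0.0935]
[ 83 161] [334.9 199.7] [ 0.5271 -0.0942] [ 0.5231 -0.0904]
[ 92 170] [336.1 200.8] [ 0.5239 -0.0973] [ 0.52   -0.0933]
[110 170] [338.3 200.8] [ 0.5239 -0.1035] [ 0.52   -0.0994]
[157 209] [344.2 205.7] [ 0.5103 -0.1195] [ 0.5067 -0.115 ]
[188 211] [348.1 205.9] [ 0.5095 -0.1302] [ 0.5059 -0.1255]
[250 169] [355.8 200.7] [ 0.5241 -0.1522] [ 0.5202 -0.147 ]
scene
[ 27 114] [312.9 243.8] [ 0.5026 -0.0795] [ 0.4875 -0.0952]
[ 30 123] [313.3 244.9] [ 0.5013 -0.0824] [ 0.4863 -0.0979]
[ 46 128] [315.3 245.6] [ 0.5037 -0.0861] [ 0.4886 -0.1014]
[118  66] 
[... 561 characters left out ...]
6 -0.1411] [ 0.5296 -0.1541]
[205  92] [335.2 241.1] [ 0.5462 -0.1007] [ 0.5293 -0.1155]
[199 105] [334.4 242.7] [ 0.5419 -0.1032] [ 0.5252 -0.1178]
[189 105] [333.2 242.7] [ 0.5398 -0.1017] [ 0.5231 -0.1164]
[147  61] [327.9 237.2] [ 0.5406 -0.0836] [ 0.5239 -0.0991]
[156  31] [329.1 233.4] [ 0.5495 -0.0769] [ 0.5324 -0.0926]
[178  18] [331.8 231.8] [ 0.5575 -0.0768] [ 0.5401 -0.0925]
[187   0] [332.9 229.6] [ 0.5638 -0.0732] [ 0.5461 -0.0891]
[162   0] [329.8 229.6] [ 0.5582 -0.0693] [ 0.5407 -0.0853]
box front edge top, z=.09 guesses [[ 0.59999859  0.0196348   0.09      ]
 [ 0.58614595 -0.21342111  0.09      ]] [[ 0.60559599  0.01567136  0.        ]
 [ 0.59945356 -0.23708473  0.        ]]
```

View pics/v_top.png

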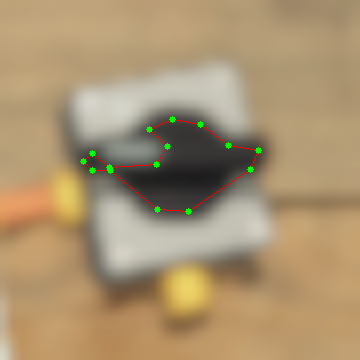

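View pics/v_scene.png

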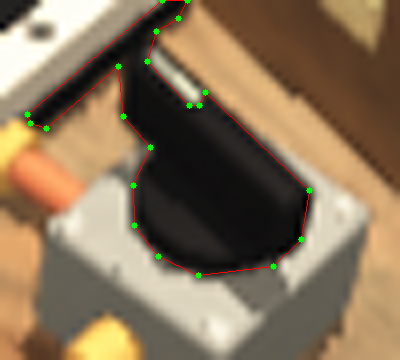

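Run:
```python
from h import *
t=bot.camera("top");s=bot.camera("scene")
f=lambda p:np.array(p)/8-.44+[325,180]
g=lambda p:np.array(p)/8-.44+[310,230]
print("block top",plane(t,f([[75,95],[232,62],[268,235],[107,272]]),.044).round(4), plane(t,f([[75,95],[232,62],[268,235],[107,272]]),.044).mean(0))
print("bar ends",plane(t,f([[80,152],[266,150]]),.0805))
print("scene line",plane(s,g([[150,54],[197,100]]),.0805))
# predicted bar with axis A
for A,th in [((.5245,-.1235),92),((.5245,-.1235),96),((.528,-.125),92)]:
    d=np.array([np.cos(np.radians(th)),np.sin(np.radians(th))]);nn=np.array([-d[1],d[0]])
    P=[[*(np.array(A)+a*d+b*nn),.0805] for a,b in((.034,.006),(.034,-.006),(-.028,-.006),(-.028,.006))]
    print(A,th,((proj(t,P)-[325,180]+.44)*8).round().tolist(),((proj(s,P)-[310,230]+.44)*8).round().tolist())
```

```text
block top [[ 0.552  -0.0935  0.044 ]
 [ 0.5636 -0.1491  0.044 ]
 [ 0.5024 -0.16    0.044 ]
 [ 0.4897 -0.1032  0.044 ]] [ 0.52694683 -0.12646491  0.044     ]
bar ends [[ 0.52615219 -0.08941597  0.0805    ]
 [ 0.52664678 -0.15264769  0.0805    ]]
scene line [[ 0.52603675 -0.09771748  0.0805    ]
 [ 0.52586341 -0.11629221  0.0805    ]]
(0.5245, -0.1235) 92 [[82.0, 178.0], [79.0, 143.0], [262.0, 136.0], [264.0, 171.0]] [[104.0, 49.0], [139.0, 28.0], [307.0, 179.0], [272.0, 202.0]]
(0.5245, -0.1235) 96 [[83.0, 185.0], [79.0, 150.0], [260.0, 130.0], [264.0, 165.0]] [[99.0, 55.0], [131.0, 32.0], [311.0, 174.0], [279.0, 199.0]]
(0.528, -0.125) 92 [[86.0, 168.0], [84.0, 132.0], [266.0, 126.0], [268.0, 161.0]] [[118.0, 47.0], [153.0, 26.0], [321.0, 177.0], [287.0, 200.0]]
```

```bash
cat >> h.py <<'E'
def to(P,yaw=None):
    s=bot.get_state(); Rm=cv2.Rodrigues(np.array(s["eef_rot"]))[0]
    y=np.degrees(np.arctan2(Rm[1,0],Rm[0,0]))
    d=Rm.T@(np.array(P)-s["tcp_pos"])*1000
    print("t",round(s["time"],2),"tcp",s["tcp_pos"].round(4),"yawx",y.round(2),"z",Rm[:,2].round(3),"F",s["ft_force"].round(1),"w",round(s["width"]*1000,1),"q",s["qpos"].round(2))
    print("travel mm",d.round(1),"roll",None if yaw is None else ((y-yaw+180)%360-180).round(2))
E
python3 -m crank '{"fingers":[85,85,85,85,85,85,85,85],"travel":[[0,0,0],[0,0,0],[0,0,0],[0,0,0],[0,0,0],[0,0,0],[0,0,0],[0,0,0]],"roll":[8.5,8.5,8.5,8.5,8.5,8.5,8.5,8.5]}'
python3 -c "
from h import *
to([.5263,-.1245,.18],90.5)"
```

```text
time: 1.45
tcp_pos: [0.1278, 0.5092, 0.2313]
eef_rot: [-2.07, -2.363, -0.0]
ft_force: [-0.3, 0.0, 0.8]
width: 0.085
t 1.45 tcp [0.1278 0.5092 0.2313] yawx 97.57 z [ 0.  0. -1.] F [-0.3  0.   0.8] w 85.0 q [1.1  0.31 1.5  0.   1.33 0.97]
travel mm [-680.7  311.6   51.3] roll 7.07
```

```bash
python3 -m crank '{"fingers":[45,45,45,45,45,45,45,45],"travel":[[-40,18,0],[-43,19.5,0],[-43,19.5,0],[-43,19.5,0],[-43,19.5,0],[-43,19.5,0],[-43,19.5,0],[-43,19.5,0]],"roll":[0,0,0,0,0,0,0,0]}'
python3 -m crank '{"fingers":[45,45,45,45,45,45,45,45],"travel":[[-43,19.5,0],[-43,19.5,0],[-43,19.5,0],[-43,19.5,0],[-43,19.5,0],[-43,19.5,0],[-43,19.5,0],[-30,13,0]],"roll":[0,0,0,0,0,0,0,0]}'
python3 -c "
from h import *
to([.5263,-.1245,.12],90.5)"
```

```text
time: 2.25
tcp_pos: [0.3284, 0.191, 0.2316]
eef_rot: [2.062, 2.369, 0.001]
ft_force: [-0.3, 1.3, 0.4]
width: 0.0446
time: 3.05
tcp_pos: [0.5224, -0.1171, 0.231]
eef_rot: [2.065, 2.368, -0.0]
ft_force: [-0.0, 1.3, 0.2]
width: 0.045
t 3.05 tcp [ 0.5224 -0.1171  0.231 ] yawx 97.83 z [ 0. -0. -1.] F [-0.   1.3  0.2] w 45.0 q [-0.44  0.34  1.47 -0.    1.34 -0.58]
travel mm [ -7.8   2.9 111. ] roll 7.33
```

```bash
python3 -m crank '{"fingers":[45,45,45,45,45,45,45,45],"travel":[[-7.5,3,0],[0,0,0],[0,0,20],[0,0,25],[0,0,25],[0,0,25],[0,0,15],[0,0,0]],"roll":[3.5,3.5,0,0,0,0,0,0]}'
python3 - <<'E'
from h import *
to([.5263,-.1245,.060],90.5)
s=bot.camera("scene");crop(s,280,170,110,110,5,"pics/s2.png")
t=bot.camera("top");crop(t,300,150,90,90,6,"pics/t2.png")
E
```

```text
time: 3.85
tcp_pos: [0.5245, -0.1211, 0.1195]
eef_rot: [-2.201, -2.236, 0.002]
ft_force: [0.6, 0.5, -0.1]
width: 0.045
t 3.85 tcp [ 0.5245 -0.1211  0.1195] yawx 90.91 z [-0.004  0.002 -1.   ] F [ 0.6  0.5 -0.1] w 45.0 q [-0.44  0.46  1.6  -0.    1.09 -0.46]
travel mm [-3.5  2.  59.5] roll 0.41
```

View pics/s2.png

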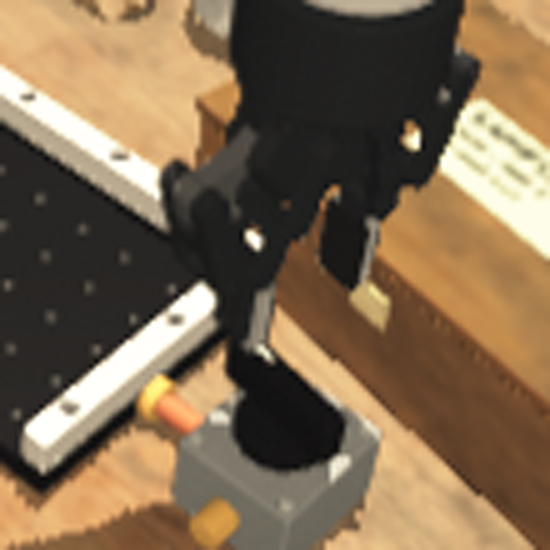

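```bash
python3 -m crank '{"fingers":[45,45,45,45,45,45,30,10],"travel":[[-3.5,2,0],[0,0,12],[0,0,15],[0,0,15],[0,0,12],[0,0,4],[0,0,0],[0,0,0]],"roll":[0,0.4,0,0,0,0,0,0]}' 40
python3 -m crank '{"fingers":[0,0,0,0,0,0,0,0],"travel":[[0,0,0],[0,0,0],[0,0,0],[0,0,0],[0,0,0],[0,0,0],[0,0,0],[0,0,0]],"roll":[0,0,0,0,0,0,0,0]}' 40
python3 - <<'E'
from h import *
to([.5263,-.1245,.060],90.5)
E
```

```text
time: 4.75
tcp_pos: [0.5278, -0.1251, 0.0638]
eef_rot: [2.211, 2.231, 0.001]
ft_force: [-0.4, 0.4, 0.5]
width: 0.0167
time: 5.55
tcp_pos: [0.5266, -0.1251, 0.0641]
eef_rot: [-2.21, -2.231, 0.003]
ft_force: [-8.3, 0.2, 5.3]
width: 0.0111
t 5.55 tcp [ 0.5266 -0.1251  0.0641] yawx 90.54 z [-0.002 -0.    -1.   ] F [-8.3  0.2  5.3] w 11.1 q [-0.45  0.54  1.64 -0.    0.97 -0.46]
travel mm [ 0.6 -0.3  4.1] roll 0.04
```

```bash
python3 -m crank '{"fingers":[0,0,0,0,0,0,0,0],"travel":[[0,0,0],[0,0,0],[0,0,0],[0,0,0],[0,0,0],[0,0,0],[0,0,0],[0,0,0]],"roll":[5,6.5,6.5,6.5,6.5,6.5,6.5,5]}'
python3 - <<'E'
from h import *
to([.5263,-.1245,.060],40.4)
print(bot.get_state()["torque"])
E
```

```text
time: 6.35
tcp_pos: [0.5278, -0.1258, 0.0641]
eef_rot: [2.938, 1.107, 0.001]
ft_force: [-0.8, -4.3, -0.2]
width: 0.011
t 6.35 tcp [ 0.5278 -0.1258  0.0641] yawx 41.29 z [ 0.001 -0.002 -1.   ] F [-0.8 -4.3 -0.2] w 11.0 q [-0.45  0.54  1.64 -0.    0.96  0.4 ]
travel mm [-0.3 -1.9  4.1] roll 0.89
[-0.68414888  0.11983176  0.06029616]
```

```bash
python3 -m crank '{"fingers":[0,0,0,0,0,0,0,0],"travel":[[0,0,0],[0,0,0],[0,0,0],[0,0,0],[0,0,0],[0,0,0],[0,0,0],[0,0,0]],"roll":[2,2,2,0,0,0,0,0]}'
python3 - <<'E'
from h import *
to([.5263,-.1245,.060],40.4)
print(bot.get_state()["torque"])
E
```

```text
time: 7.15
tcp_pos: [0.5278, -0.1258, 0.0641]
eef_rot: [2.988, 0.962, 0.0]
ft_force: [-2.0, -4.9, 3.3]
width: 0.0111
t 7.15 tcp [ 0.5278 -0.1258  0.0641] yawx 35.68 z [ 0.001 -0.002 -1.   ] F [-2.  -4.9  3.3] w 11.1 q [-0.45  0.54  1.64 -0.    0.96  0.5 ]
travel mm [-0.5 -1.9  4.1] roll -4.72
[-0.95793219  0.402456    1.22057522]
```

```bash
python3 -m crank '{"fingers":[40,40,40,40,40,40,40,40],"travel":[[0,0,0],[0,0,0],[0,0,0],[0,0,0],[0,0,0],[0,0,-20],[0,0,-35],[0,0,-40]],"roll":[0,0,0,0,0,0,0,0]}'
python3 -m crank '{"fingers":[60,85,85,85,85,85,85,85],"travel":[[0,0,-45],[0,0,-30],[0,0,0],[0,0,0],[0,0,0],[0,0,0],[0,0,0],[0,0,0]],"roll":[-8,-8,-8,-8,-8,-8,-8,-8]}'
python3 - <<'E'
from h import *
to([.4763,.3505,.20],195.8)
s=bot.camera("scene");crop(s,270,190,110,110,5,"pics/s3.png")
t=bot.camera("top");crop(t,300,150,90,90,6,"pics/t3.png")
E
```

```text
time: 7.95
tcp_pos: [0.5269, -0.1247, 0.1587]
eef_rot: [-2.99, -0.957, 0.003]
ft_force: [0.2, -1.0, -0.8]
width: 0.0397
time: 8.75
tcp_pos: [0.5274, -0.1249, 0.2332]
eef_rot: [-2.023, -2.404, -0.0]
ft_force: [-0.3, 0.7, -0.2]
width: 0.0853
t 8.75 tcp [ 0.5274 -0.1249  0.2332] yawx 99.84 z [-0.  0. -1.] F [-0.3  0.7 -0.2] w 85.3 q [-0.45  0.35  1.44  0.    1.35 -0.62]
travel mm [477.1  30.9  33.3] roll -95.96
```

View pics/s3.png

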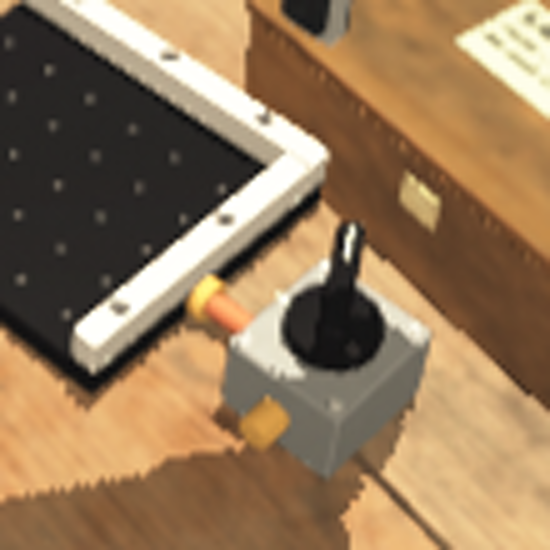

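```bash
python3 -m crank '{"fingers":[85,85,85,85,85,85,85,85],"travel":[[40,2,0],[44,3,0],[44,3,0],[44,3,0],[44,3,0],[44,3,0],[44,3,0],[44,3,0]],"roll":[0,0,0,0,0,0,0,0]}'
python3 -m crank '{"fingers":[85,85,85,85,85,85,85,85],"travel":[[44,3,0],[44,3,0],[30,2,0],[0,0,0],[0,0,0],[0,0,0],[0,0,0],[0,0,0]],"roll":[0,0,0,-8,-8,-8,-8,-8]}'
python3 -m crank '{"fingers":[85,85,85,85,85,85,85,85],"travel":[[0,0,0],[0,0,0],[0,0,0],[0,0,0],[0,0,0],[0,0,0],[0,0,0],[0,0,0]],"roll":[-8,-8,-8,-8,-8,-8,-7,0]}'
python3 - <<'E'
from h import *
to([.4763,.3505,.10],195.8)
E
```

```text
time: 9.65
tcp_pos: [0.4921, 0.2238, 0.2334]
eef_rot: [2.035, 2.394, 0.0]
ft_force: [0.5, -0.2, -0.3]
width: 0.085
time: 10.45
tcp_pos: [0.4809, 0.3398, 0.2332]
eef_rot: [-1.085, -2.948, 0.0]
ft_force: [-0.4, 0.8, -0.6]
width: 0.0849
time: 11.25
tcp_pos: [0.481, 0.3397, 0.2332]
eef_rot: [0.393, -3.117, 0.0]
ft_force: [0.3, -0.3, -0.9]
width: 0.0849
t 11.25 tcp [0.481  0.3397 0.2332] yawx -165.63 z [-0. -0. -1.] F [ 0.3 -0.3 -0.9] w 84.9 q [ 0.42  0.45  1.29  0.    1.4  -1.41]
travel mm [  1.8  11.6 133.2] roll -1.43
```

```bash
python3 -m crank '{"fingers":[85,85,85,85,85,85,85,85],"travel":[[2,11.5,0],[0,0,15],[0,0,25],[0,0,30],[0,0,30],[0,0,25],[0,0,8],[0,0,0]],"roll":[-1.4,0,0,0,0,0,0,0]}'
python3 - <<'E'
from h import *
to([.4763,.3505,.020],195.8)
s=bot.camera("scene");crop(s,170,100,110,100,5,"pics/s4.png")
t=bot.camera("top");crop(t,140,170,90,90,6,"pics/t4.png")
E
```

```text
time: 12.05
tcp_pos: [0.4757, 0.3507, 0.0998]
eef_rot: [0.433, -3.11, 0.001]
ft_force: [-0.3, -0.0, 0.2]
width: 0.0848
t 12.05 tcp [0.4757 0.3507 0.0998] yawx -164.17 z [-0.001 -0.001 -1.   ] F [-0.3 -0.   0.2] w 84.8 q [ 0.44  0.58  1.45  0.    1.11 -1.41]
travel mm [-0.6 -0.3 79.8] roll 0.03
```

View pics/s4.png

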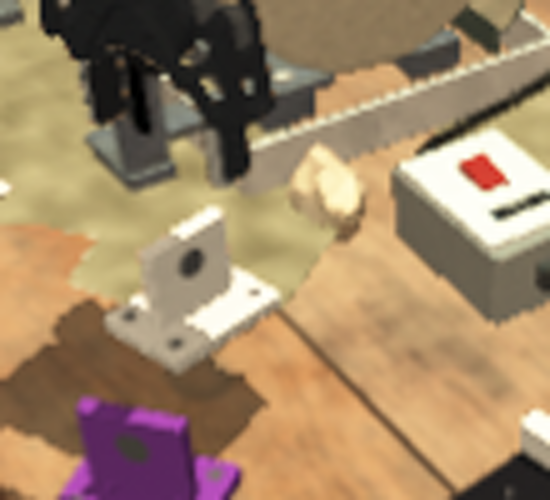

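```bash
python3 -m crank '{"fingers":[85,85,85,85,85,60,30,10],"travel":[[0,0,15],[0,0,18],[0,0,18],[0,0,18],[0,0,9],[0,0,1],[0,0,0],[0,0,0]],"roll":[0,0,0,0,0,0,0,0]}' 100
python3 -m crank '{"fingers":[0,0,0,0,0,0,0,0],"travel":[[0,0,0],[0,0,0],[0,0,0],[0,0,0],[0,0,0],[0,0,0],[0,0,0],[0,0,0]],"roll":[0,0,0,0,0,0,0,0]}' 100
python3 - <<'E'
from h import *
to([.4763,.3505,.12],195.8)
E
```

```text
time: 12.95
tcp_pos: [0.4768, 0.3507, 0.0225]
eef_rot: [-0.435, 3.11, 0.001]
ft_force: [-0.9, -0.1, 0.1]
width: 0.0436
time: 13.75
tcp_pos: [0.4765, 0.3506, 0.022]
eef_rot: [-0.435, 3.11, 0.001]
ft_force: [-0.4, 1.2, 5.0]
width: 0.0093
t 13.75 tcp [0.4765 0.3506 0.022 ] yawx -164.09 z [ 0.001  0.001 -1.   ] F [-0.4  1.2  5. ] w 9.3 q [ 0.44  0.69  1.5   0.    0.95 -1.41]
travel mm [  0.1  -0.  -98. ] roll 0.11
```

```bash
python3 -m crank '{"fingers":[0,0,0,0,0,0,0,0],"travel":[[0,0,-5],[0,0,-15],[0,0,-20],[0,0,-20],[0,0,-20],[0,0,-15],[0,0,-5],[0,0,0]],"roll":[0,0,0,0,0,0,0,0]}' 100
python3 - <<'E'
from h import *
C=np.array([.584,-.030,0]);a=np.radians(10.4);xc=np.array([np.cos(a),np.sin(a),0]);yc=np.array([-np.sin(a),np.cos(a),0])
to(C-.055*xc+.045*yc+[0,0,.12],190.4)
s=bot.camera("scene");crop(s,170,80,110,100,5,"pics/s5.png")
E
```

```text
time: 14.55
tcp_pos: [0.4763, 0.3504, 0.1221]
eef_rot: [-0.435, 3.11, 0.001]
ft_force: [0.1, 0.0, -2.2]
width: 0.0089
t 14.55 tcp [0.4763 0.3504 0.1221] yawx -164.08 z [ 0.001  0.001 -1.   ] F [ 0.1  0.  -2.2] w 8.9 q [ 0.44  0.56  1.43 -0.    1.15 -1.41]
travel mm [  51.2 -345.3    2. ] roll 5.52
```

View pics/s5.png

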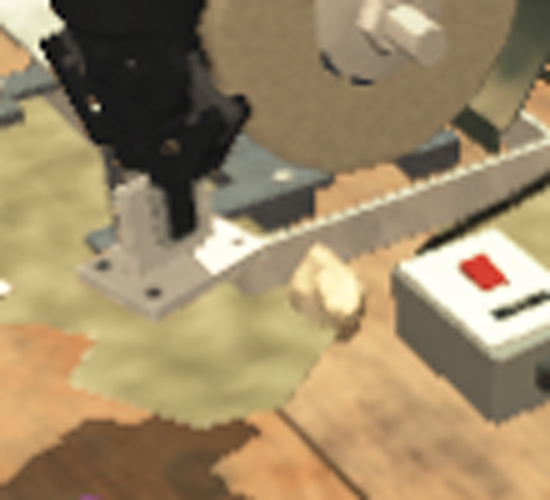

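```bash
python3 -m crank '{"fingers":[0,0,0,0,0,0,0,0],"travel":[[3,-20,0],[5,-35,0],[5.5,-37,0],[5.5,-37,0],[5.5,-37,0],[5.5,-37,0],[5,-37,0],[5,-37,0]],"roll":[0,0,0,0,0,0,0,0]}' 100
python3 -m crank '{"fingers":[0,0,0,0,0,0,0,0],"travel":[[5,-37,0],[4,-22,0],[2,-9,0],[0,0,0],[0,0,0],[0,0,0],[0,0,0],[0,0,0]],"roll":[0,0,0,2,3.5,0,0,0]}' 100
python3 - <<'E'
from h import *
C=np.array([.584,-.030,0]);a=np.radians(10.4);xc=np.array([np.cos(a),np.sin(a),0]);yc=np.array([-np.sin(a),np.cos(a),0])
to(C-.055*xc+.045*yc+[0,0,.045],190.4)
s=bot.camera("scene");crop(s,225,130,130,120,5,"pics/s6.png")
t=bot.camera("top");crop(t,240,150,110,90,6,"pics/t6.png")
E
```

```text
time: 15.4
tcp_pos: [0.5132, 0.0715, 0.1205]
eef_rot: [0.435, -3.11, -0.001]
ft_force: [0.5, 0.4, -2.2]
width: 0.009
time: 16.2
tcp_pos: [0.5216, 0.005, 0.1211]
eef_rot: [0.288, -3.128, -0.0]
ft_force: [0.3, 0.4, -2.4]
width: 0.0091
t 16.2 tcp [0.5216 0.005  0.1211] yawx -169.49 z [-0.  0. -1.] F [ 0.3  0.4 -2.4] w 9.1 q [-0.22  0.42  1.65  0.    1.07 -1.97]
travel mm [-0.1 -0.7 76.1] roll 0.11
```

View pics/s6.png

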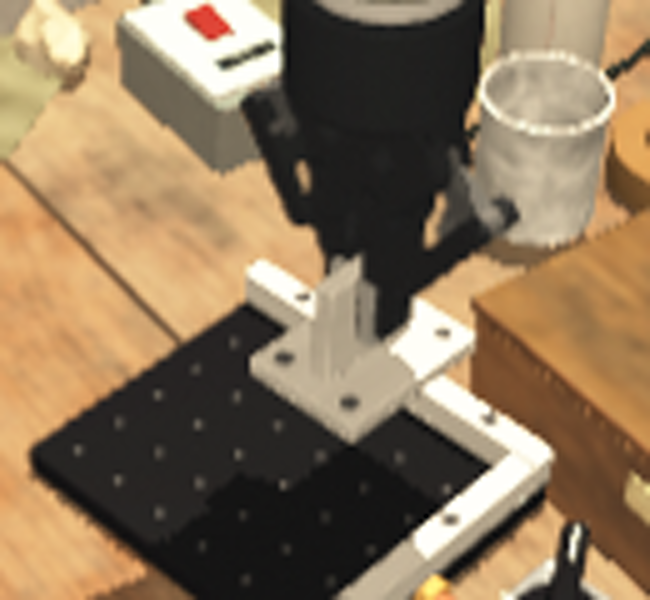

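View pics/t6.png

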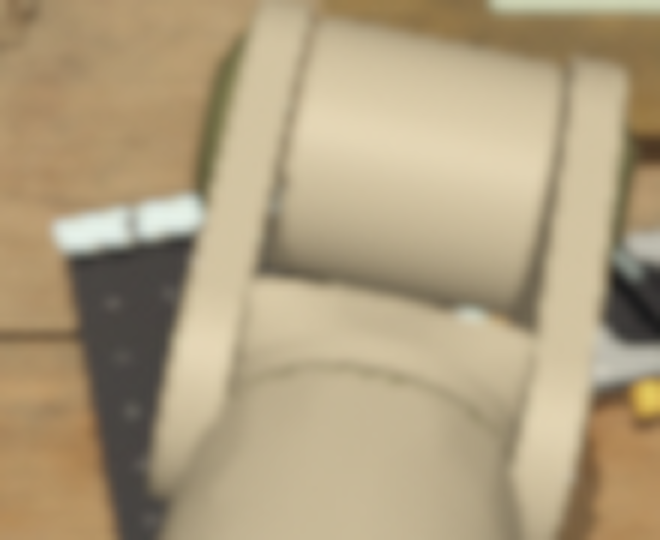

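```bash
python3 -m crank '{"fingers":[0,0,0,0,0,0,0,0],"travel":[[0,0,8],[0,0,16],[0,0,18],[0,0,16],[0,0,10],[0,0,6],[0,0,2],[0,0,0]],"roll":[0,0,0,0,0,0,0,0]}' 100
python3 -m crank '{"fingers":[0,0,0,0,0,0,0,0],"travel":[[0,0,1],[0,0,1],[0,0,1],[0,0,1],[0,0,1],[0,0,0],[0,0,0],[0,0,0]],"roll":[0,0,0,0,0,0,0,0]}' 100
python3 - <<'E'
from h import *
C=np.array([.584,-.030,0]);a=np.radians(10.4);xc=np.array([np.cos(a),np.sin(a),0]);yc=np.array([-np.sin(a),np.cos(a),0])
to(C-.042*xc+.032*yc+[0,0,.038],190.4)
s=bot.camera("scene");crop(s,225,150,130,120,5,"pics/s7.png")
E
```

```text
time: 17.1
tcp_pos: [0.522, 0.0046, 0.0455]
eef_rot: [-0.285, 3.128, -0.0]
ft_force: [0.4, -0.4, -1.5]
width: 0.0082
time: 17.9
tcp_pos: [0.5218, 0.0046, 0.0403]
eef_rot: [-0.285, 3.129, -0.0]
ft_force: [0.5, 0.2, -2.0]
width: 0.0086
t 17.9 tcp [0.5218 0.0046 0.0403] yawx -169.58 z [ 0. -0. -1.] F [ 0.5  0.2 -2. ] w 8.6 q [-0.22  0.54  1.72 -0.    0.88 -1.97]
travel mm [-12.9 -13.3   2.3] roll 0.02
```

View pics/s7.png

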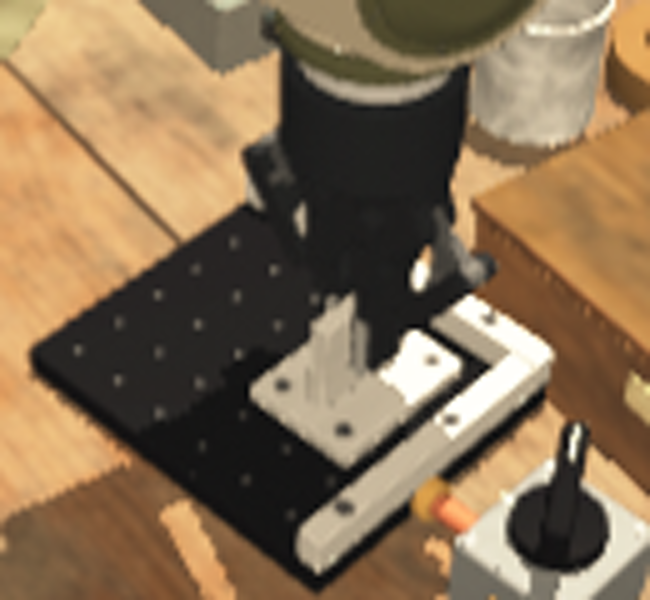

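```bash
python3 -m crank '{"fingers":[0,0,0,0,0,0,0,0],"travel":[[0,0,1],[0,0,0.5],[0,0,0.5],[0,0,0.3],[0,0,0],[0,0,0],[0,0,0],[0,0,0]],"roll":[0,0,0,0,0,0,0,0]}' 100
python3 -c "
from h import *
to([0,0,0])"
```

```text
time: 18.75
tcp_pos: [0.5218, 0.0046, 0.038]
eef_rot: [-0.285, 3.129, -0.0]
ft_force: [-0.6, -0.8, -0.9]
width: 0.0088
t 18.75 tcp [0.5218 0.0046 0.038 ] yawx -169.58 z [ 0. -0. -1.] F [-0.6 -0.8 -0.9] w 8.8 q [-0.22  0.54  1.72 -0.    0.88 -1.97]
travel mm [514.   89.8  38. ] roll None
```

Just about touching. Now slide toward the corner.

```bash
python3 -m crank '{"fingers":[0,0,0,0,0,0,0,0],"travel":[[0,0,0.3],[-2,-2,0],[-2,-2,0],[-2,-2,0],[-2,-2,0],[-2,-2,0],[-1,-1,0],[0,0,0]],"roll":[0,0,0,0,0,0,0,0]}' 100
cat >> h.py <<'E'
def fc():
    s=bot.get_state();a=np.radians(10.4);xc=np.array([np.cos(a),np.sin(a),0]);yc=np.array([-np.sin(a),np.cos(a),0])
    d=s["tcp_pos"]-[.584,-.030,0];f=s["ft_force"]
    print("corner frame mm",(d@xc*1e3).round(1),(d@yc*1e3).round(1),(d[2]*1e3).round(1),"F",(f@xc).round(1),(f@yc).round(1),f[2].round(1),"tau",s["torque"].round(2),"t",s["time"],"w",s["width"])
    to([0,0,0])
E
python3 -c "
from h import *
fc()"
```

```text
time: 19.55
tcp_pos: [0.5348, -0.0042, 0.038]
eef_rot: [-0.285, 3.128, 0.0]
ft_force: [-3.4, 0.5, 4.3]
width: 0.0088
corner frame mm -43.8 34.2 38.0 F -3.2 1.1 4.3 tau [0.3  0.44 0.02] t 19.55 w 0.008760454036111446
t 19.55 tcp [ 0.5348 -0.0042  0.038 ] yawx -169.59 z [ 0.  0. -1.] F [-3.4  0.5  4.3] w 8.8 q [-0.23  0.57  1.68  0.    0.9  -1.98]
travel mm [525.2 100.8  37.9] roll None
```

```bash
python3 -m crank '{"fingers":[0,0,0,0,0,0,0,0],"travel":[[-0.5,-0.5,0],[-0.5,-0.5,0],[-0.5,-0.5,0],[-0.5,-0.5,0],[-0.5,-0.5,0],[-0.5,-0.5,0],[0,0,0],[0,0,0]],"roll":[0,0,0,0,0,0,0,0]}' 100
python3 -c "
from h import *
fc()"
```

```text
time: 20.35
tcp_pos: [0.5381, -0.0065, 0.038]
eef_rot: [0.285, -3.129, -0.0]
ft_force: [-4.4, 2.8, 5.6]
width: 0.0088
corner frame mm -40.9 31.4 38.0 F -3.8 3.5 5.6 tau [0.35 0.57 0.02] t 20.35 w 0.008822978685704457
t 20.35 tcp [ 0.5381 -0.0065  0.038 ] yawx -169.58 z [-0.  0. -1.] F [-4.4  2.8  5.6] w 8.8 q [-0.23  0.57  1.67  0.    0.9  -1.98]
travel mm [528.1 103.7  38. ] roll None
```

```bash
python3 -m crank '{"fingers":[0,0,0,0,0,0,0,0],"travel":[[-0.5,-0.5,0],[-0.5,-0.5,0],[-0.4,-0.4,0],[0,0,0],[0,0,0],[0,0,0],[0,0,0],[0,0,0]],"roll":[0,0,0,0,0,0,0,0]}' 100
python3 -c "
from h import *
fc()"
```

```text
time: 21.15
tcp_pos: [0.5397, -0.0076, 0.038]
eef_rot: [0.285, -3.128, -0.0]
ft_force: [-4.3, 2.9, 6.0]
width: 0.009
corner frame mm -39.5 30.0 38.0 F -3.7 3.7 6.0 tau [0.36 0.46 0.01] t 21.15 w 0.008972787431905653
t 21.15 tcp [ 0.5397 -0.0076  0.038 ] yawx -169.58 z [-0.  0. -1.] F [-4.3  2.9  6. ] w 9.0 q [-0.23  0.58  1.66  0.    0.9  -1.98]
travel mm [529.4 105.1  38.1] roll None
```

```bash
python3 -m crank '{"fingers":[0,0,0,0,0,0,0,0],"travel":[[-0.5,-0.5,0],[-0.5,-0.5,0],[-0.5,-0.5,0],[0,0,0],[0,0,0],[0,0,0],[0,0,0],[0,0,0]],"roll":[0,0,0,0,0,0,0,0]}' 100
python3 - <<'E'
from h import *
fc()
s=bot.camera("scene");crop(s,260,180,90,80,7,"pics/s8.png")
E
```

```text
time: 21.95
tcp_pos: [0.5405, -0.0082, 0.0381]
eef_rot: [0.285, -3.126, -0.002]
ft_force: [-9.3, 5.5, 11.0]
width: 0.009
corner frame mm -38.8 29.3 38.1 F -8.1 7.1 11.0 tau [0.77 1.29 0.04] t 21.95 w 0.00901684652436076
t 21.95 tcp [ 0.5405 -0.0082  0.0381] yawx -169.57 z [-0.003  0.001 -1.   ] F [-9.3  5.5 11. ] w 9.0 q [-0.23  0.58  1.66  0.    0.91 -1.99]
travel mm [530.  105.9  39.4] roll None
```

View pics/s8.png

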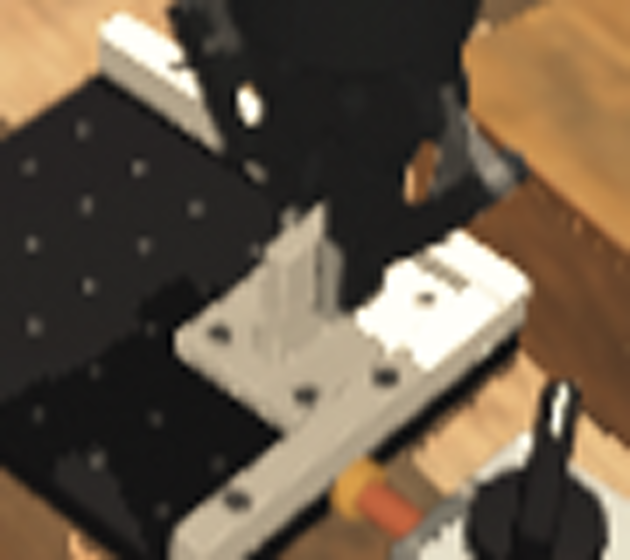

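```bash
python3 -m crank '{"fingers":[0,0,0,0,0,0,0,0],"travel":[[-0.4,-0.4,-0.2],[-0.4,-0.4,-0.2],[-0.2,-0.2,0],[0,0,0],[0,0,0],[0,0,0],[0,0,0],[0,0,0]],"roll":[0,0,0,0,0,0,0,0]}' 100
python3 - <<'E'
from h import *
fc()
E
```

```text
time: 22.8
tcp_pos: [0.5406, -0.0084, 0.0382]
eef_rot: [0.286, -3.123, -0.004]
ft_force: [-13.9, 8.1, 13.6]
width: 0.0088
corner frame mm -38.8 29.1 38.2 F -12.2 10.5 13.6 tau [1.29 2.02 0.08] t 22.8 w 0.00877567600430239
t 22.8 tcp [ 0.5406 -0.0084  0.0382] yawx -169.55 z [-0.005  0.002 -1.   ] F [-13.9   8.1  13.6] w 8.8 q [-0.23  0.58  1.65  0.    0.91 -1.99]
travel mm [529.9 106.2  41.1] roll None
```

```bash
python3 -m crank '{"fingers":[0,0,0,0,0,0,0,0],"travel":[[-0.3,-0.4,-0.2],[-0.3,-0.4,-0.2],[0,0,-0.2],[0,0,0],[0,0,0],[0,0,0],[0,0,0],[0,0,0]],"roll":[0,0,0,0,0,0,0,0]}' 100
python3 - <<'E'
from h import *
fc()
E
```

```text
time: 23.6
tcp_pos: [0.5407, -0.0085, 0.0383]
eef_rot: [0.286, -3.122, -0.006]
ft_force: [-14.7, 10.5, 11.4]
width: 0.0091
corner frame mm -38.7 29.0 38.3 F -12.5 13.0 11.4 tau [1.72 2.26 0.1 ] t 23.6 w 0.009081661048328256
t 23.6 tcp [ 0.5407 -0.0085  0.0383] yawx -169.55 z [-0.007  0.003 -1.   ] F [-14.7  10.5  11.4] w 9.1 q [-0.23  0.58  1.65  0.    0.92 -1.99]
travel mm [529.9 106.3  42.3] roll None
```

```bash
python3 -m crank '{"fingers":[0,0,0,0,0,0,0,0],"travel":[[-0.4,-0.3,-0.2],[-0.4,-0.3,-0.2],[-0.2,-0.2,-0.2],[0,0,0],[0,0,0],[0,0,0],[0,0,0],[0,0,0]],"roll":[0,0,0,0,0,0,0,0]}' 100
python3 -m crank '{"fingers":[0,0,0,0,0,0,0,0],"travel":[[0,0,0],[0,0,0],[0,0,0],[0,0,0],[0,0,0],[0,0,0],[0,0,0],[0,0,0]],"roll":[0,0,0,0,0,0,0,0]}' 100
python3 - <<'E'
from h import *
fc()
s=bot.camera("scene");crop(s,260,180,90,80,8,"pics/s9.png")
crop(s,0,0,560,420,1,"pics/s9f.png")
t=bot.camera("top");crop(t,0,0,560,420,1,"pics/t9f.png")
E
```

```text
time: 24.4
tcp_pos: [0.5408, -0.0086, 0.0385]
eef_rot: [0.285, -3.119, -0.008]
ft_force: [-17.4, 12.7, 12.7]
width: 0.009
time: 25.2
tcp_pos: [0.5408, -0.0086, 0.0385]
eef_rot: [0.285, -3.119, -0.008]
ft_force: [-18.4, 12.6, 11.0]
width: 0.0089
corner frame mm -38.7 28.9 38.5 F -15.8 15.8 11.0 tau [2.13 2.88 0.08] t 25.2 w 0.008871280084705573
t 25.2 tcp [ 0.5408 -0.0086  0.0385] yawx -169.54 z [-0.01   0.004 -1.   ] F [-18.4  12.6  11. ] w 8.9 q [-0.23  0.58  1.65  0.    0.92 -1.99]
travel mm [529.9 106.3  43.9] roll None
```

View pics/s9.png

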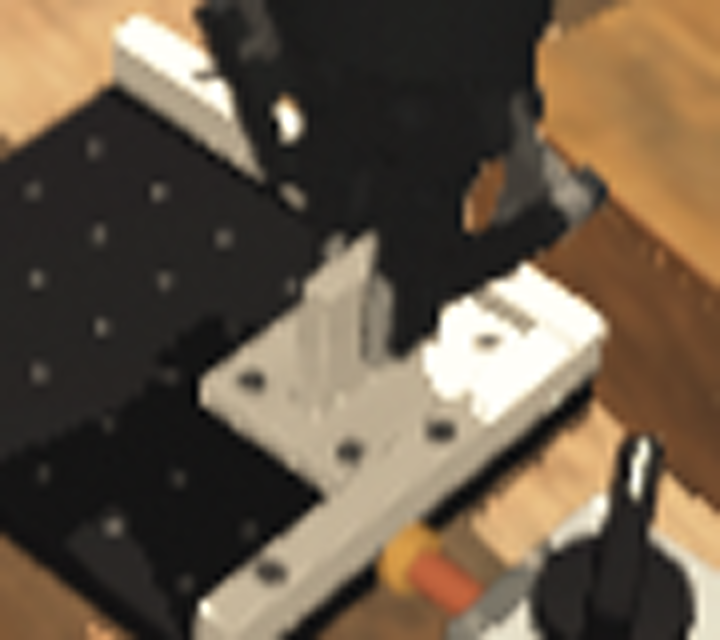

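View pics/s9f.png

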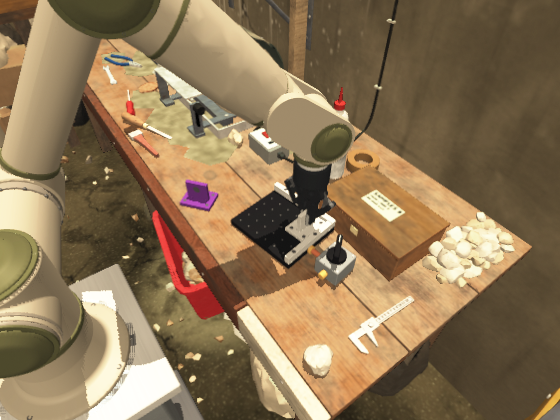

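Run:
```python
from h import *
print(bot.hand_in()); fc()
```

```text
the job is handed in; nothing more can be done
None
the job is handed in; nothing more can be done
```

I turned the valve handle clockwise to its OFF stop. Then I gripped the bracket by its web, set it flat on the plate and pressed it into the corner. I handed in at about 25 s with the arm still pressing; hand-in gives no verdict.

Last checks before handing in:
- **Valve:** the wrist moment rose to 1.2 N m at the stop. The last pictures show the pointer still turned to OFF.
- **Fences:** the wrist force was about 15.8 N toward each fence and 11 N down. Plate drag could take at most about 9 N of that, so each fence should get over 6 N. I had no direct reading of the fence contacts.
- **Bracket:** the tool leaned only 0.01 rad, and its yaw was within 0.1° of the measured fence direction. It stopped 38.7 mm and 28.9 mm from the corner, against 40 and 30 mm nominal, which is within the calibration error. The scene picture shows the foot against both fences.
- **Bystanders:** in the last scene picture both stones, the caliper and the purple look-alike look where they were. I compared them by eye only.

No check failed. The down force was a little higher than the light press I wanted, because pressing sideways added to it.

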